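Proof-pull a gift carton's carrying handle with a spring scale

ROBOT

A 7-joint arm with a two-finger parallel gripper is mounted at the origin on the work surface. World frame = base frame: x ahead of the robot, y to its left, z up, the work surface at z = 0. Lengths are in mm, angles in rad, forces in N, time in s.
With the tool pointing down it reaches from about 400 to 925 mm from the base axis. Payload 5.6 kg.
Tool frame: the origin (TCP) lies on the centre line of the jaws, within the pads' length; the fingertips stand ctrl.tip_extent ahead of it and the grasp point (between the pads) lies 8 mm behind it (ctrl.tip_extent is the distance from the TCP to the fingertips, in mm); y points along the fingers, x is the direction in which the jaws open and shut, and the axes are right-handed (so a half turn about y gives the same grasp; the last joint's range is limited). The gripper opens to 85 mm and grips with 20 to 120 N. Pads are 22 mm wide; open, the fingers measure 114 mm over their backs; the gripper's body (76 mm by 85 mm) begins 54 mm behind the grasp point. The pads swing forward as they close: fully open they stand 13 mm farther back than shut.
Start: joints at [1.229, 0.468, -0.012, 1.603, 0.006, 1.071, -0.056], TCP at [191.302, -621.218, 242.29] pointing down, gripper open.
Joint ranges: [-2.53, 2.53], [-0.31, 2.02], [-1.57, 1.55], [0.28, 2.44], [-1.29, 4.43], [0.15, 1.84], [-2.92, 2.92]. Speed limits (rad/s): [2.57, 2.57, 3.14, 3.14, 3.14, 3.14, 3.14].

INTERFACE

Orientations are given as a unit quaternion [w, x, y, z].
In Python, from plant import ctrl, cams, ticket gives the robot as it stands.
- The arm moves only by the tool step_arm, never from a script. Its argument "moves" is a list of rows, each a list of 5 numbers: the shift along the tool's x, y, z in mm, then the turn about the tool's y in rad, then the opening, from -1 (shut) to 1 (fully open), so that 0 is half open. In form: [[dx, dy, dz, turn, claw], ...]. A call has exactly 5 rows; each row shifts and turns the commanded pose from where the row before left it, along the tool's axes as they then stand; what a row does not reach is not made up. A row lasts 1/8 s, in which the tool goes at most 62.5 mm and 10.7 degrees, less where a joint would pass 70% of its speed; a pose out of reach is approached as far as the arm can. A call with a gripper value outside its range is refused whole. The fingers move at their own pace and stop on an object; the grip force is fixed at half the most. Time passes only in rows, so rows that do not move let the fingers close, or fill a call up. It gives the time, the measured TCP pose, the force and the opening at its end, in the units of the state.
- ctrl.read_state(): the state, without advancing time (a new reading comes with each control period).
- cams.camera(name): name is "scene" or "top"; returns the picture (400x640x3 uint8, red, green, blue); there is no depth.
- cams.calibration(name): a dict with "camera_matrix" (3x3 intrinsics, pixels), "distortion" ([k1, k2, p1, p2, k3] as OpenCV has them; the pictures are not rectified), "world_from_camera" (4x4, takes a point from camera to world coordinates). Camera axes: x right, y up, looking along -z (the intrinsics and any distortion apply to the point x, -y, -z); pixel columns grow to the right and rows downward; lengths in mm; the calibration is good to about 2 mm. A picture is of the moment at which its call begins. calibration takes no time and is no camera call.
- ticket.job_done(): hands the job in, once; it reports no verdict.
The state is a dict: "clock": time; "joint_positions": joint angles; "joint_velocities": joint speeds; "tau": joint torques, N m; "eef_pos": TCP position; "tool_rot": TCP orientation; "force": force on the tool from outside, world axes, zero at the start; "wrist_torque": the same for the moment, N m; "width": finger opening in mm.
Only numpy, scipy, OpenCV 4.12 (cv2) and the standard library are available. Lean on these libraries where they do the work, as an engineer would, in place of code of your own. Each camera call takes 0.05 s, during which the arm holds its last target.

TASK

Proof-test the carrying handle of the red gift carton with the spring scale already hooked on it: gently draw the scale out by its orange grip until the red band on the rod stands at the barrel's mouth, not past it, and hold it steady there for a good second. Then ease the scale back to zero without letting it fly back, and push the handle fully home against the carton again. Leave the other goods on the counter where they stand.

Things in the scene. Friction and masses are not known exactly. Their poses are not given: they have to be found in the camera images.
- carton: Red gift carton, gold panel, lying flat: 240 (x) x 300 (y) x 70 (z) mm, heavy, does not move. Origin: centre of its underside, on the counter. Its carrying handle, with the spring scale hooked on, comes out of its -x face (120 mm from the origin); the scale is drawn straight along the carton's -x axis.
- carry_bar (a point): Centre of the white handle's bar (140 mm along the carton's y, 12 thick, 35 mm above the counter). Fully home it is at x = -140 mm in the carton's frame; starts 0-12 mm out. Its straps slide along -x with 1.2 N friction and stay where left. They stop dead 16-40 mm out, varying unseen by carton. Only then does the scale's spring stretch. Pushed along +x it goes in until it stops, home.
- barrel: Spring scale's barrel: aluminium tube 156 mm long, 54 thick, black collar 67 mm across at each end, axis level 35 mm above the counter. Origin: centre of its mouth, the face towards the carton; axes as the carton's. It slides along -x on a 20 mm white rod hooked on the carrying bar. A spring pulls it back: it yields at 1.8 N, then 2.2 N more per 10 mm; hard end at 95 mm. Weighs 0.3 kg.
- mouth (a point): Centre of the barrel's mouth (the barrel's origin). At zero it is 60 mm from the carrying bar, along -x. Pushing the barrel along +x when at zero pushes the handle in.
- red_band (a point): Middle of the red band round the rod: 12 mm long, 54 to 66 mm of draw, 13.6 to 16.3 N (15 N at its middle). It is 120 mm from the carrying bar along -x and hidden in the barrel until drawn. The mouth stands on the band while within 6 mm of this point along the carton's x.
- pull_bar (a point): Middle of the orange D grip's cross bar, 238 mm from the mouth along -x, 35 mm above the counter; bar 16 mm thick, along the carton's y. On its +x side is an opening 51 mm (x) by 90 mm (y), clear down to the counter, its middle 33 mm from this point; then the grip's inner bar (14 mm thick, 66 mm from this point), which can be pushed towards the carton.
- drink_can: Silver drink can with a green band, 66 mm thick, 115 mm tall, standing beside the scale. Origin: centre of its underside.
- pickle_jar: Jar with a red cap, 72 mm thick, 95 mm tall, standing beside the scale. Origin: centre of its underside.
- soy_bottle: Dark sauce bottle, yellow label and red cap, 68 mm thick, 215 mm tall, standing beyond the grip. Origin: centre of its underside.
- yellow_box: Yellow gift box, 85 x 85 x 190 mm, upright. Origin: centre of its underside.
- red_box: Red gift box, 90 x 75 x 170 mm, upright. Origin: centre of its underside.
- green_box: Green gift box, 75 x 95 x 150 mm, upright. Origin: centre of its underside.
- calculator: Grey desk calculator, 150 x 105 x 16 mm, lying flat. Origin: centre of its underside.

How it is judged:
By the outcome, as a careful person would: the job done as asked, in the order asked, and still so for the second after the job is handed in, with the robot touching nothing.
It also fails if it takes over 54 s, if anything falls off the work surface, if the arm or the gripper's body presses on something with over 40 N, if the wrist force passes 120 N, or if a joint passes its speed limit or range.

## Working session

There is one attempt and no reset: what is moved stays moved. The work goes in short steps, Python scripts to look and compute and a tool call to move; the robot and the scene stay as the last step left them, time stands still between calls to the robot, and variables do not carry over. Pictures are saved under pics/ and viewed, and the job is handed in when it is done.

Besides the shell and the picture viewer there is one more tool, called after ">>>" as name(argument=value, ...) on one line, values as JSON. step_arm: Moves the arm, as the interface text tells. Its arguments: {"type":"object","properties":{"moves":{"type":"array","items":{"type":"array","items":{"type":"number"}}}},"required":["moves"]}

```bash
ls; mkdir -p pics
python3 - <<'E'
from plant import ctrl,cams,ticket
import cv2
s=ctrl.read_state();print(s,ctrl.tip_extent)
for n in("scene","top"):
    im=cams.camera(n);cv2.imwrite(f"pics/{n}0.png",im[:,:,::-1]);c=cams.calibration(n);print(n,c)
E
```

```text
pics
{'clock': 0.0, 'joint_positions': array([ 1.2290111 ,  0.46838172, -0.01159345,  1.60366556,  0.00597793,
        1.07138701, -0.05627405]), 'joint_velocities': array([-2.95694244e-05, -1.91354163e-03,  1.21960357e-03, -1.56679941e-03,
       -7.08857857e-04, -7.65059779e-05, -2.45677145e-04]), 'tau': array([-2.60351844e-04, -5.32377470e+01,  2.14598409e-02, -2.51305282e+01,
        1.14098674e-02,  7.69296486e-03,  1.50973096e-05]), 'eef_pos': array([ 191.10485806, -620.6895971 ,  241.31799021]), 'tool_rot': array([ 0.56918481, -0.56849009,  0.42056426, -0.41949181]), 'force': array([-0.00994767, -0.50371705,  0.05169426]), 'wrist_torque': array([ 0.00415953, -0.0015026 , -0.0059246 ]), 'width': 85.16095063381817} 11.0
scene {'camera_matrix': array([[361.22570865,   0.        , 311.71642967],
       [  0.        , 361.22570865, 199.7794288 ],
       [  0.        ,   0.        ,   1.        ]]), 'distortion': array([-0.01363268,  0.        ,  0.        ,  0.        ,  0.        ]), 'world_from_camera': array([[ 3.78322315e-01, -7.01222577e-01,  6.04283976e-01,
         1.1684433
[... 187 characters left out ...]
0.00000000e+00,  0.00000000e+00,  0.00000000e+00,
         1.00000000e+00]])}
top {'camera_matrix': array([[453.29736169,   0.        , 328.56018707],
       [  0.        , 453.29736169, 203.50955238],
       [  0.        ,   0.        ,   1.        ]]), 'distortion': array([-0.0682976,  0.       ,  0.       ,  0.       ,  0.       ]), 'world_from_camera': array([[-1.37588931e-02,  9.91438578e-01, -1.29846979e-01,
         3.38208256e+02],
       [-9.99758994e-01, -1.14186890e-02,  1.87501343e-02,
         3.94251447e+01],
       [ 1.71069242e-02,  1.30073666e-01,  9.91356744e-01,
         1.34534458e+03],
       [ 0.00000000e+00,  0.00000000e+00,  0.00000000e+00,
         1.00000000e+00]])}
```

View pics/scene0.png

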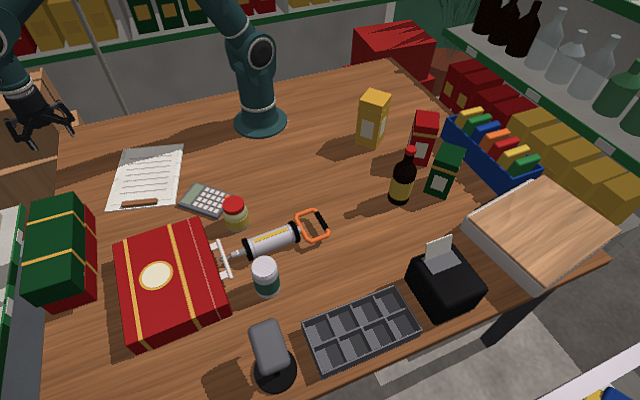

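View pics/top0.png

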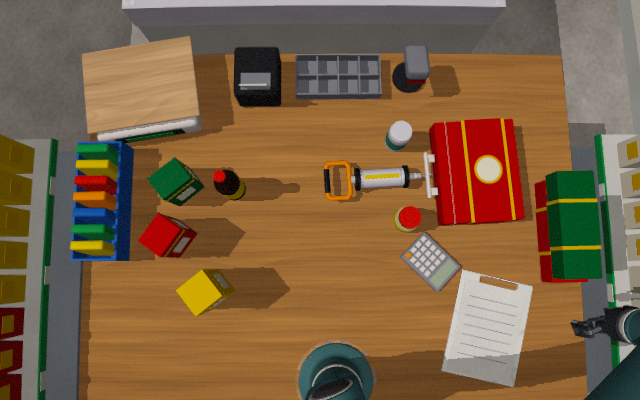

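The scene view has the carton at about (170,285) and the grip at (313,225). In the top view the orange grip is at (338,180), the barrel at (382,178), the handle bar at (430,175), and the carton spans about (432-523, 120-223). The can is at (399,135) and the jar at (407,218).

```bash
cat > h.py <<'E'
import numpy as np,cv2
from plant import ctrl,cams,ticket
def ray(n,uv):
    c=cams.calibration(n);p=cv2.undistortPoints(np.array(uv,float).reshape(-1,1,2),c["camera_matrix"],c["distortion"]).reshape(-1,2)
    T=c["world_from_camera"];d=np.c_[p[:,0],-p[:,1],-np.ones(len(p))]@T[:3,:3].T
    return T[:3,3],d
def plane(n,uv,z):
    o,d=ray(n,uv);t=(z-o[2])/d[:,2];return o+d*t[:,None]
def proj(n,P):
    c=cams.calibration(n);T=c["world_from_camera"];q=(np.atleast_2d(P)-T[:3,3])@T[:3,:3];q=q*[1,-1,-1]
    return cv2.projectPoints(q.reshape(-1,1,3),np.zeros(3),np.zeros(3),c["camera_matrix"],c["distortion"])[0].reshape(-1,2)
def crop(im,x0,y0,x1,y1,k,name):
    cv2.imwrite(name,cv2.resize(im[y0:y1,x0:x1,::-1],None,fx=k,fy=k,interpolation=cv2.INTER_CUBIC))
E
python3 - <<'E'
from h import *
im=cv2.imread("pics/top0.png")[:,:,::-1];crop(im,310,110,540,240,3.4,"pics/topz.png")
s=cv2.imread("pics/scene0.png")[:,:,::-1];crop(s,200,180,345,290,5,"pics/scz.png")
hs=cv2.cvtColor(im.copy(),cv2.COLOR_RGB2HSV)
for n,lo,hi,z in (("orange",(8,180,150),(20,255,255),41),("red",(0,190,100),(5,255,255),70),("red2",(174,190,100),(180,255,255),70)):
    m=cv2.inRange(hs,lo,hi);k,l,st,ce=cv2.connectedComponentsWithStats(m)
    for i in range(1,k):
        if st[i,4]>40:
            mm=(l==i).astype(np.uint8);c=cv2.findContours(mm,0,1)[0];r=cv2.minAreaRect(max(c,key=len))
            print(n,st[i],ce[i].round(1),plane("top",cv2.boxPoints(r),z).round(0)[:,:2].tolist())
E
```

```text
orange [475 155  28  29  70] [492. 171.] [[579.0, -415.0], [660.0, -454.0], [630.0, -522.0], [550.0, -482.0]]
orange [324 160  29  41 389] [340.5 180.1] [[637.0, 27.0], [639.0, -53.0], [520.0, -55.0], [518.0, 25.0]]
orange [ 73 191  32  10 269] [ 88.6 195.6] [[551.0, 770.0], [555.0, 675.0], [530.0, 672.0], [526.0, 767.0]]
red [ 465  119   48  104 3001] [487.7 170.6] [[749.0, -387.0], [761.0, -499.0], [451.0, -512.0], [441.0, -404.0]]
red [504 119  21 100 853] [514.2 168.9] [[751.0, -508.0], [754.0, -535.0], [457.0, -550.0], [454.0, -524.0]]
red [ 429  123   25  102 1344] [442. 174.] [[738.0, -281.0], [743.0, -328.0], [445.0, -341.0], [442.0, -295.0]]
red [ 446  122   25  101 1470] [458.1 171.9] [[743.0, -332.0], [747.0, -377.0], [448.0, -391.0], [444.0, -347.0]]
red [213 170  13  12 111] [218.8 175.7] [[589.0, 351.0], [612.0, 328.0], [588.0, 305.0], [565.0, 327.0]]
red [ 74 176  42  18 453] [ 93.6 182.9] [[559.0, 753.0], [607.0, 749.0], [588.0, 624.0], [541.0, 628.0]]
red [535 181  12  28 213] [540.2 194.4] [[563.0, -586.0], [565.0, -620.0], [487.0, -619.0], [485.0, -586.0]]
red [399 206  23  22 393] [409.7 216.9] [[496.0, -185.0], [495.0, -248.0], [435.0, -246.0], [436.0, -183.0]]
red [536 211  14  41 345] [542.2 231. ] [[475.0, -583.0], [477.0, -616.0], [362.0, -617.0], [360.0, -584.0]]
red [138 213  42  44 699] [158.9 234.3] [[407.0, 558.0], [486.0, 501.0], [438.0, 435.0], [359.0, 491.0]]
red [540 255  48  28 328] [552.9 271.7] [[349.0, -588.0], [350.0, -728.0], [272.0, -725.0], [271.0, -585.0]]
red2 [157 228  12  14  48] [163.  235.5] [[408.0, 503.0], [442.0, 487.0], [431.0, 465.0], [397.0, 481.0]]
```

View pics/topz.png

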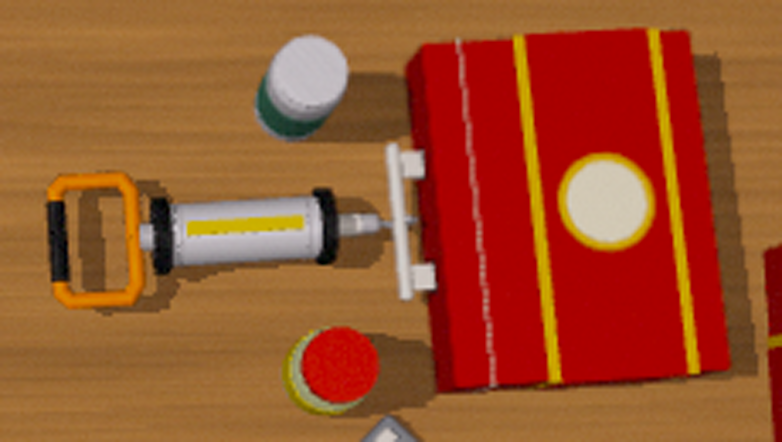

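View pics/scz.png

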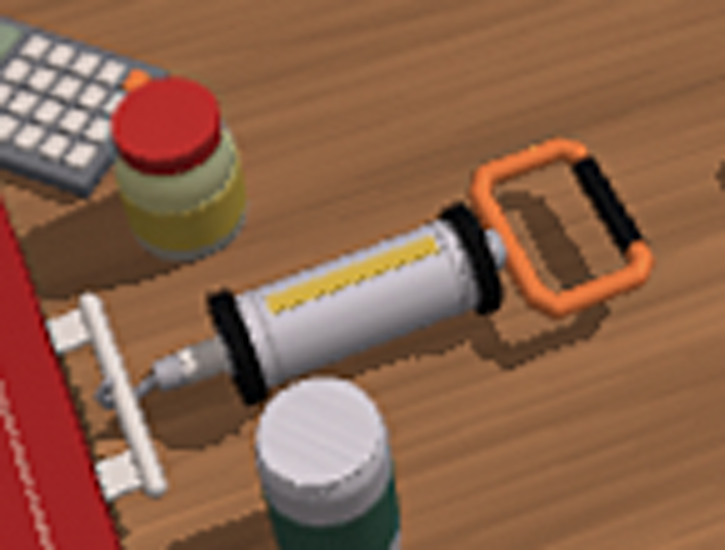

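Run:
```python
from h import *
z=lambda a:np.array(a)/3.4+[310,110]-0.35
def d(n,a,h): print(n,plane("top",z(a),h).round(1)[:,:2].tolist())
d("carton top TL,TR,BR,BL",[(427,44),(690,30),(731,368),(458,389)],70)
d("bar ends",[(391,145),(405,298)],41)
d("grip bar black ends",[(57,202),(60,282)],41)
d("grip outer L,R edges mid",[(48,240),(146,236)],38)
d("inner bar c",[(137,236)],41)
d("collar mouth edges top/bot",[(324,188),(330,264)],35)
d("collar back",[(160,198),(161,274)],35)
d("mouth face / barrel back",[(338,224),(150,236)],35)
d("can top",[(312,73)],115); d("jar cap",[(340,365)],95)
```

```text
carton top TL,TR,BR,BL [[741.3, -301.3], [754.0, -535.5], [456.9, -550.0], [442.5, -313.6]]
bar ends [[659.1, -272.7], [524.0, -279.0]]
grip bar black ends [[611.0, 19.6], [541.2, 18.0]]
grip outer L,R edges mid [[578.3, 27.8], [581.0, -56.8]]
inner bar c [[580.5, -48.8]]
collar mouth edges top/bot [[622.5, -213.4], [555.3, -216.2]]
collar back [[614.9, -69.9], [548.1, -69.3]]
mouth face / barrel back [[590.5, -224.5], [581.5, -60.5]]
can top [[702.5, -191.7]]
jar cap [[461.5, -209.7]]
```

```bash
cat >> h.py <<'E'
from scipy.spatial.transform import Rotation as Ro
def Rt(s):return Ro.from_quat(np.roll(s["tool_rot"],-1)).as_matrix()
A=np.array([-0.05,0.9987,0])
def info(tgt=None):
    s=ctrl.read_state();R=Rt(s);print("t",s["clock"],"p",s["eef_pos"].round(1),"F",s["force"].round(1),"w",round(s["width"],1));print(R.round(3))
    for sg in(1,-1):
        x=R.T@(sg*A);print("turn about tool y for x->",sg,"A:",np.arctan2(-x[2],x[0]).round(3))
    if tgt is not None: print("tool delta",(R.T@(np.array(tgt)-s["eef_pos"])).round(1))
E
python3 - <<'E'
from h import *
info((576.5,20,240))
E
```

```text
t 0.1 p [ 191.2 -620.7  241.4] F [-0.1 -0.6 -0.1] w 85.5
[[ 0.294 -0.001  0.956]
 [-0.956  0.002  0.294]
 [-0.002 -1.    -0.   ]]
turn about tool y for x-> 1 A: -2.893
turn about tool y for x-> -1 A: 0.249
tool delta [-498.9    2.2  556.9]
```

>>> step_arm(moves=[[0,-20,0,0.125,0.2],[0,-20,0,0.124,0.2],[-36,0,26,0,0.2],[-36,0,26,0,0.2],[-36,0,26,0,0.2]])

```text
clock: 0.72
eef_pos: [264.4, -508.0, 281.9]
tool_rot: [0.512, -0.512, 0.488, -0.487]
force: [0.0, -0.2, 1.0]
width: 51.4
```

>>> step_arm(moves=[[-36,0,26,0,0.2],[-36,0,26,0,0.2],[-36,0,26,0,0.2],[-36,0,26,0,0.2],[-36,0,26,0,0.2]])

```text
clock: 1.35
eef_pos: [385.2, -321.8, 282.1]
tool_rot: [-0.512, 0.512, -0.488, 0.487]
force: [0.1, 0.5, -0.3]
width: 51.2
```

>>> step_arm(moves=[[-40,0,26,0,0.2],[-40,0,26,0,0.2],[-40,0,26,0,0.2],[-40,0,26,0,0.2],[-40,0,26,0,0.2]])

```text
clock: 1.98
eef_pos: [505.0, -115.7, 282.1]
tool_rot: [-0.512, 0.512, -0.488, 0.487]
force: [1.5, -0.4, 0.5]
width: 51.2
```

Run:
```python
from h import *
info((576.5,20,90))
```

```text
t 1.975 p [ 505.  -115.7  282.1] F [ 1.5 -0.4  0.5] w 51.2
[[ 0.049 -0.     0.999]
 [-0.999 -0.     0.049]
 [ 0.    -1.    -0.   ]]
turn about tool y for x-> 1 A: 3.141
turn about tool y for x-> -1 A: -0.001
tool delta [-132.   192.    78.2]
```

Go above the grip, then check with a picture before descending.

>>> step_arm(moves=[[-33,0,19.5,0,0.2],[-33,20,19.5,0,0.2],[-33,50,19.5,0,0.2],[-33,50,19.7,0,0.2],[0,50,0,0,0.2]])

```text
clock: 2.6
eef_pos: [576.6, 22.1, 111.5]
tool_rot: [0.514, -0.513, 0.486, -0.486]
force: [0.5, -0.7, 0.4]
width: 51.4
```

Run:
```python
from h import *
a=cams.camera("top");b=cams.camera("scene")
info((576.5,20,27))
crop(a,290,110,450,240,4.5,"pics/t1.png");crop(b,230,150,370,270,5,"pics/s1.png")
```

```text
t 2.7 p [571.5  18.4 107.4] F [-0.7 -0.7  0.6] w 51.3
[[ 0.051 -0.012  0.999]
 [-0.999 -0.     0.051]
 [-0.    -1.    -0.012]]
turn about tool y for x-> 1 A: -3.14
turn about tool y for x-> -1 A: 0.001
tool delta [-1.3 80.4  6.1]
```

View pics/t1.png

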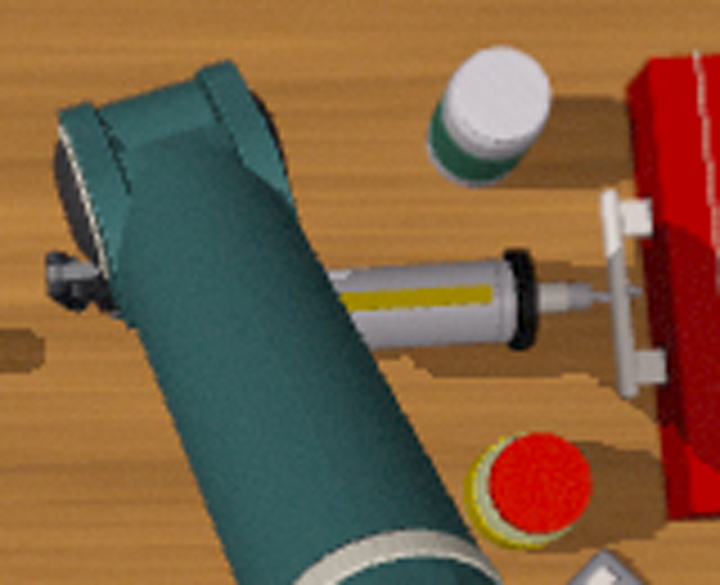

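View pics/s1.png

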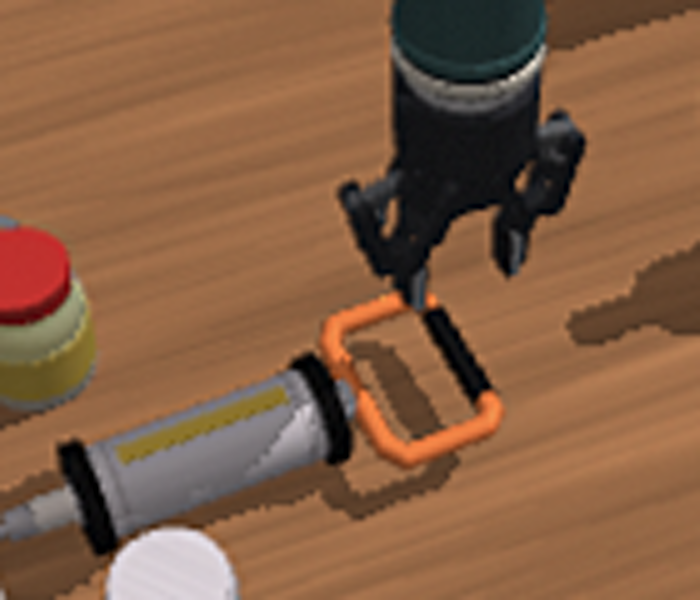

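The fingers are above the grip in the scene view, with the grip's black bar at about (322,220) and unoccluded. The mouth and rod stay visible in both views.

Run:
```python
from h import *
f=lambda a:np.array(a)/5+[230,150]-0.4
print(plane("scene",f([(430,312),(488,392),(459,352)]),41).round(1))
print("mid inner",plane("scene",f([(366,395)]),41).round(1))
info((577,20.5,27))
```

```text
[[541.8  15.2  41. ]
 [609.5  23.4  41. ]
 [576.3  19.4  41. ]]
mid inner [[584.6 -42.9  41. ]]
t 2.7 p [571.5  18.4 107.4] F [-0.7 -0.7  0.6] w 51.3
[[ 0.051 -0.012  0.999]
 [-0.999 -0.     0.051]
 [-0.    -1.    -0.012]]
turn about tool y for x-> 1 A: -3.14
turn about tool y for x-> -1 A: 0.001
tool delta [-1.8 80.4  6.6]
```

>>> step_arm(moves=[[0,15,0,0,0.2],[0,15,0,0,0.2],[0,15,0,0,0.2],[0,15,0,0,0.2],[0,0,0,0,0.2]])

```text
clock: 3.32
eef_pos: [575.0, 18.0, 51.8]
tool_rot: [-0.512, 0.513, -0.488, 0.487]
force: [0.1, -0.3, -0.0]
width: 51.1
```

Run:
```python
from h import *
info((577,20,27))
b=cams.camera("scene")
crop(b,230,150,370,270,5,"pics/s2.png")
```

```text
t 3.325 p [575.   18.   51.8] F [ 0.1 -0.3 -0. ] w 51.1
[[ 0.05  -0.002  0.999]
 [-0.999 -0.     0.05 ]
 [ 0.    -1.    -0.002]]
turn about tool y for x-> 1 A: 3.141
turn about tool y for x-> -1 A: -0.0
tool delta [-1.9 24.8  2.2]
```

View pics/s2.png

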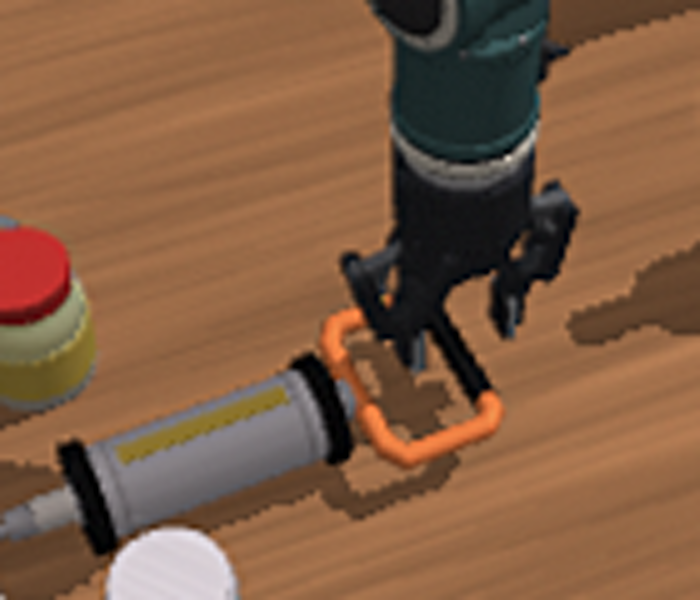

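>>> step_arm(moves=[[-1,8,1,0,0.2],[0,9,1,0,0.2],[0,8,0,0,0.2],[0,0,0,0,0.2],[0,0,0,0,-0.3]])

```text
clock: 4.0
eef_pos: [577.8, 19.3, 28.1]
tool_rot: [0.512, -0.512, 0.487, -0.487]
force: [0.2, -0.3, -0.1]
width: 34.3
```

>>> step_arm(moves=[[0,0,0,0,-0.5],[0,0,0,0,-0.6],[0,0,0,0,-1],[0,0,0,0,-1],[0,0,0,0,-1]])

```text
clock: 4.62
eef_pos: [578.0, 19.1, 28.3]
tool_rot: [0.512, -0.512, 0.487, -0.488]
force: [0.4, -1.2, 2.0]
width: 12.2
```

Run:
```python
from h import *
a=cams.camera("top");b=cams.camera("scene")
info()
crop(a,340,130,480,230,5,"pics/t3.png");crop(b,220,180,340,280,5,"pics/s3.png")
```

```text
t 4.725 p [578.   19.1  28.2] F [-0.4 -0.3  0.5] w 11.5
[[ 0.05   0.     0.999]
 [-0.999 -0.     0.05 ]
 [ 0.    -1.     0.   ]]
turn about tool y for x-> 1 A: 3.141
turn about tool y for x-> -1 A: -0.0
```

View pics/t3.png

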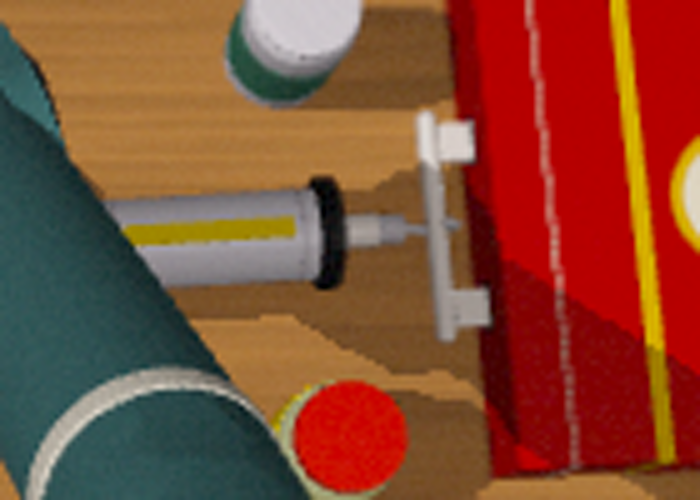

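View pics/s3.png

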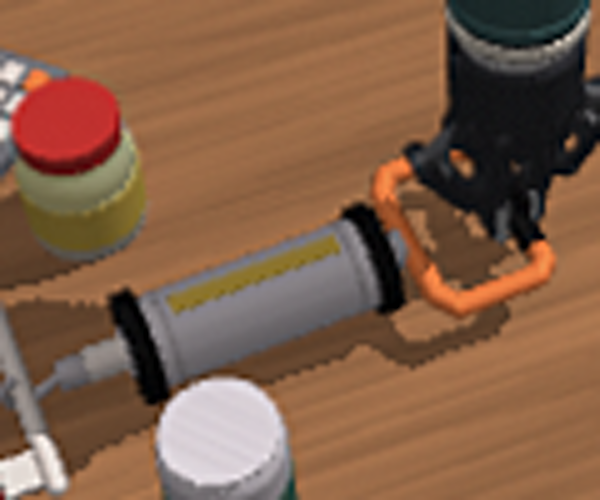

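The jaws hold the grip bar (scene crop around (520,220)) and the handle and barrel are still in place. The width reads 11.5 for a 16 mm bar, so I'll see whether it has settled.

>>> step_arm(moves=[[0,0,0,0,-1],[0,0,0,0,-1],[0,0,0,0,-1],[0,0,0,0,-1],[0,0,0,0,-1]])

```text
clock: 5.35
eef_pos: [577.9, 19.1, 28.1]
tool_rot: [0.512, -0.512, 0.487, -0.488]
force: [0.4, -0.6, 2.2]
width: 11.8
```

Run:
```python
from h import *
b=cams.camera("scene")
info()
crop(b,280,180,350,250,8,"pics/s4.png")
```

```text
t 5.4 p [577.9  19.1  28.2] F [ 0.5 -1.8  1.8] w 12.3
[[ 0.05   0.     0.999]
 [-0.999 -0.     0.05 ]
 [ 0.    -1.     0.   ]]
turn about tool y for x-> 1 A: 3.141
turn about tool y for x-> -1 A: -0.0
```

View pics/s4.png

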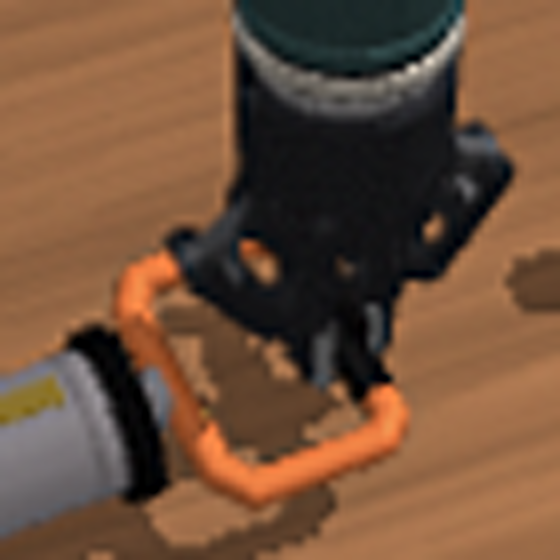

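The hold is steady at about 12 mm, so I'll start drawing slowly.

>>> step_arm(moves=[[-1,0,0,0,-1],[-2,0,0,0,-1],[-2,0,0,0,-1],[-2,0,0,0,-1],[-2,0,0,0,-1]])

```text
clock: 6.02
eef_pos: [577.3, 28.4, 28.1]
tool_rot: [-0.512, 0.512, -0.487, 0.487]
force: [1.0, -0.9, 1.8]
width: 12.1
```

>>> step_arm(moves=[[-2,0,0,0,-1],[-2,0,0,0,-1],[-2,0,0,0,-1],[-2,0,0,0,-1],[-2,0,0,0,-1]])

```text
clock: 6.65
eef_pos: [576.8, 38.3, 28.1]
tool_rot: [-0.512, 0.512, -0.487, 0.487]
force: [0.2, -1.2, 3.0]
width: 11.8
```

>>> step_arm(moves=[[-2,0,0,0,-1],[-2,0,0,0,-1],[-2,0,0,0,-1],[-2,0,0,0,-1],[-2,0,0,0,-1]])

```text
clock: 7.28
eef_pos: [576.4, 47.8, 28.1]
tool_rot: [-0.512, 0.512, -0.487, 0.488]
force: [0.7, -3.2, 2.2]
width: 12.2
```

>>> step_arm(moves=[[-2,0,0,0,-1],[-2,0,0,0,-1],[-2,0,0,0,-1],[-2,0,0,0,-1],[-2,0,0,0,-1]])

```text
clock: 7.9
eef_pos: [575.8, 57.7, 28.1]
tool_rot: [-0.512, 0.512, -0.487, 0.488]
force: [1.5, -5.1, 2.2]
width: 12.0
```

Run:
```python
from h import *
a=cams.camera("top");b=cams.camera("scene")
info()
crop(a,340,130,480,230,5,"pics/t5.png");crop(b,210,180,340,280,5,"pics/s5.png")
```

```text
t 8.0 p [575.8  58.   28. ] F [ 0.4 -4.8  2. ] w 11.9
[[ 0.05  -0.     0.999]
 [-0.999 -0.     0.05 ]
 [ 0.    -1.    -0.   ]]
turn about tool y for x-> 1 A: 3.141
turn about tool y for x-> -1 A: -0.0
```

View pics/t5.png

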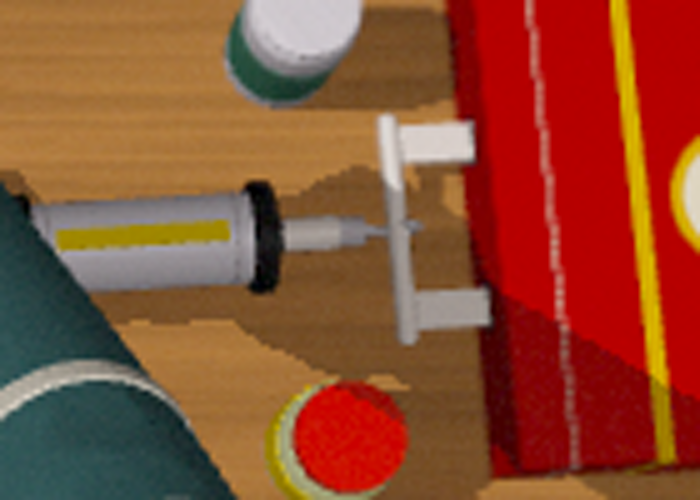

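View pics/s5.png

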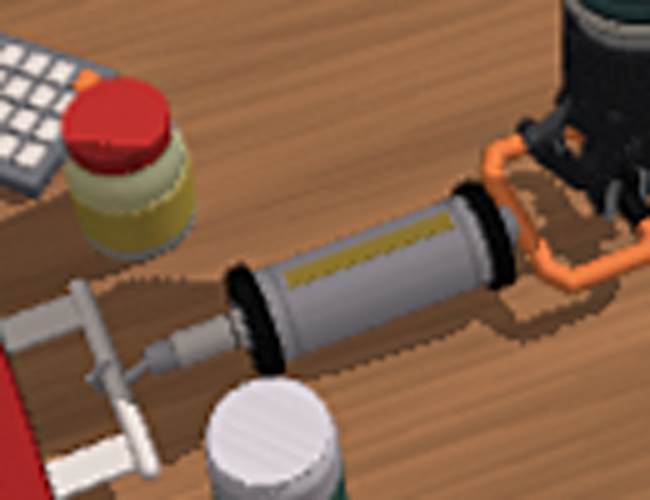

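Handle has come out and stopped (bar moved from (435,225) to (397,230) in the top crop), and the spring has begun to stretch. I'll compute the remaining draw.

Run:
```python
from h import *
f=lambda a:np.array(a)/5+[340,130]-0.4
for n,l,r in(("t3",(435,226),(345,231)),("t5",(397,229),(283,234))):
    b=plane("top",f([l]),41)[0];m=plane("top",f([r]),38)[0];print(n,b.round(1),m.round(1),"sep",np.dot(m-b,A).round(1))
g=lambda a:np.array(a)/5+[220,180]-0.4
g2=lambda a:np.array(a)/5+[210,180]-0.4
```

```text
t3 [ 591.1 -275.5   41. ] [ 589.1 -222.5   38. ] sep 53.0
t5 [ 589.5 -252.8   41. ] [ 587.7 -185.6   38. ] sep 67.2
```

>>> step_arm(moves=[[-2,0,0,0,-1],[-2,0,0,0,-1],[-2,0,0,0,-1],[-2,0,0,0,-1],[-2,0,0,0,-1]])

```text
clock: 8.62
eef_pos: [575.3, 66.7, 28.0]
tool_rot: [-0.511, 0.513, -0.487, 0.488]
force: [0.9, -7.5, 2.3]
width: 12.1
```

>>> step_arm(moves=[[-2,0,0,0,-1],[-2,0,0,0,-1],[-2,0,0,0,-1],[-2,0,0,0,-1],[-2,0,0,0,-1]])

```text
clock: 9.25
eef_pos: [574.9, 75.7, 27.9]
tool_rot: [-0.511, 0.513, -0.487, 0.488]
force: [1.2, -9.5, 1.9]
width: 11.9
```

>>> step_arm(moves=[[-2,0,0,0,-1],[-2,0,0,0,-1],[-2,0,0,0,-1],[-2,0,0,0,-1],[-2,0,0,0,-1]])

```text
clock: 9.88
eef_pos: [574.4, 84.6, 27.9]
tool_rot: [-0.51, 0.513, -0.487, 0.489]
force: [0.6, -11.1, 3.2]
width: 12.0
```

>>> step_arm(moves=[[-2,0,0,0,-1],[-2,0,0,0,-1],[-2,0,0,0,-1],[-1,0,0,0,-1],[-1,0,0,0,-1]])

```text
clock: 10.5
eef_pos: [574.0, 91.7, 27.8]
tool_rot: [-0.51, 0.513, -0.487, 0.489]
force: [1.5, -13.1, 3.4]
width: 11.6
```

Run:
```python
from h import *
a=cams.camera("top");b=cams.camera("scene")
info()
crop(a,330,150,450,210,6,"pics/t6.png");crop(b,220,190,320,270,7,"pics/s6.png")
```

```text
t 10.6 p [574.   91.8  27.8] F [  1.5 -12.9   2.7] w 11.9
[[ 0.047 -0.001  0.999]
 [-0.999 -0.005  0.047]
 [ 0.005 -1.    -0.001]]
turn about tool y for x-> 1 A: 3.139
turn about tool y for x-> -1 A: -0.003
```

View pics/t6.png

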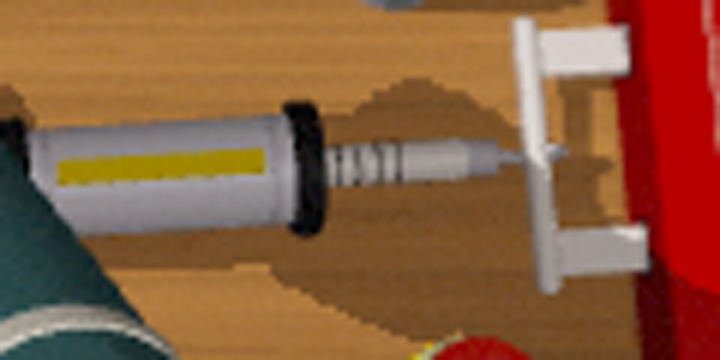

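View pics/s6.png

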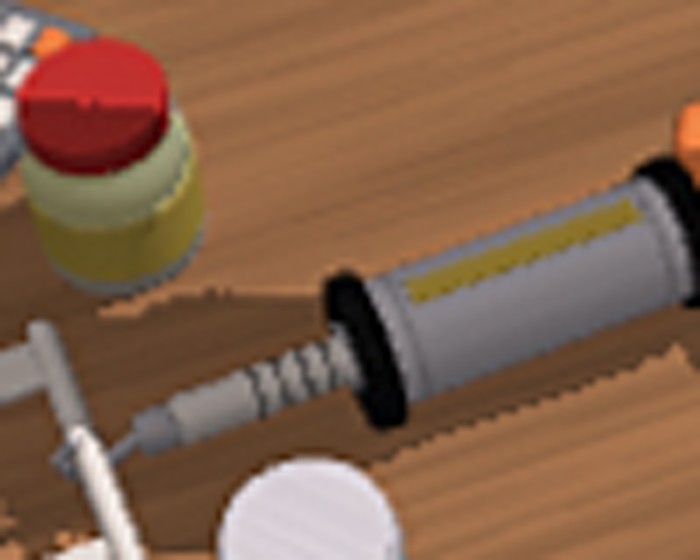

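No red showing yet, only black graduation marks (top crop (330-405,165)). The bar has not moved since the last look, so the straps are at their stop. I estimate a stretch of about 49 mm.

>>> step_arm(moves=[[-2,0,0,0,-1],[-2,0,0,0,-1],[-2,0,0,0,-1],[-1,0,0,0,-1],[-1,0,0,0,-1]])

```text
clock: 11.22
eef_pos: [573.7, 98.8, 27.7]
tool_rot: [-0.51, 0.513, -0.487, 0.489]
force: [2.2, -14.6, 3.0]
width: 12.0
```

Run:
```python
from h import *
a=cams.camera("top");b=cams.camera("scene")
info()
crop(a,370,160,430,200,12,"pics/t7.png");crop(b,240,210,310,265,11,"pics/s7.png")
```

```text
t 11.325 p [573.6  98.9  27.8] F [  2.  -14.7   2.5] w 12.0
[[ 0.047 -0.002  0.999]
 [-0.999 -0.006  0.047]
 [ 0.006 -1.    -0.002]]
turn about tool y for x-> 1 A: 3.138
turn about tool y for x-> -1 A: -0.003
```

View pics/t7.png

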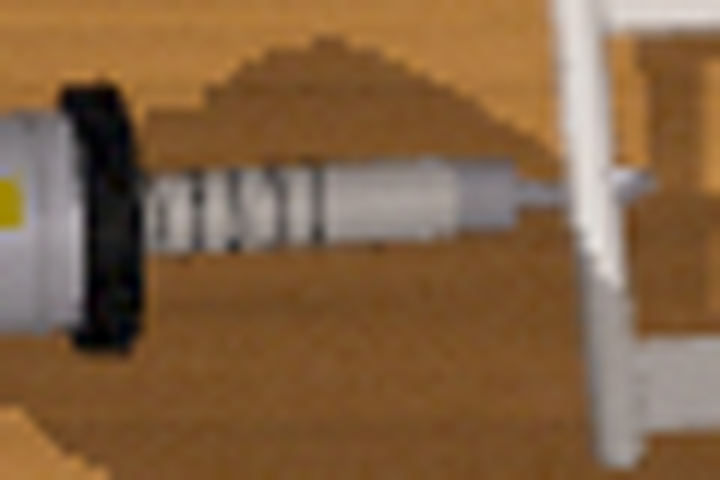

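View pics/s7.png

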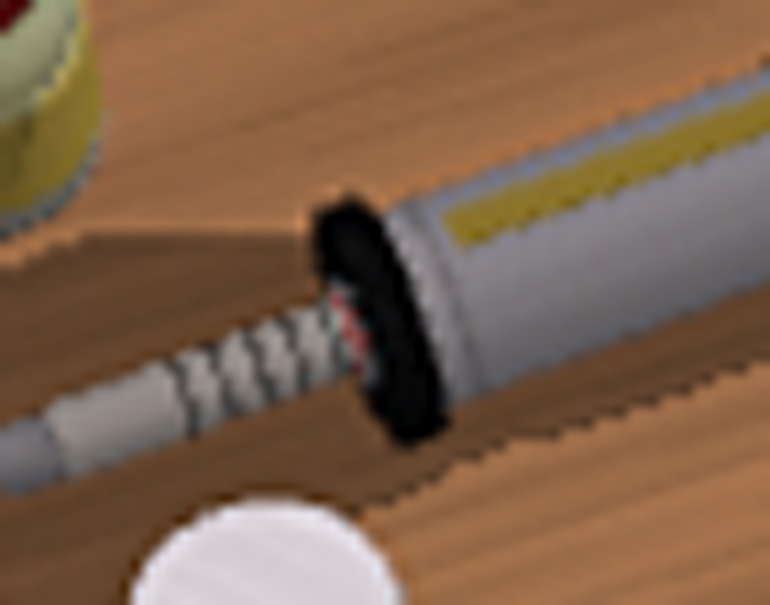

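In the scene crop the band is just emerging at the mouth (about (350,325)), so the draw is about 56 mm and the force about 14. Another 4 mm should reach the middle.

>>> step_arm(moves=[[-1,0,0,0,-1],[-1,0,0,0,-1],[-1,0,0,0,-1],[-1,0,0,0,-1],[0,0,0,0,-1]])

```text
clock: 11.95
eef_pos: [573.4, 102.5, 27.7]
tool_rot: [-0.509, 0.514, -0.487, 0.489]
force: [1.8, -14.2, 1.6]
width: 11.7
```

Run:
```python
from h import *
a=cams.camera("top");b=cams.camera("scene")
info()
crop(a,370,160,430,200,12,"pics/t8.png");crop(b,240,210,310,265,11,"pics/s8.png")
```

```text
t 12.05 p [573.5 102.5  27.7] F [  2.1 -13.8   3.3] w 12.1
[[ 0.046 -0.002  0.999]
 [-0.999 -0.007  0.046]
 [ 0.007 -1.    -0.002]]
turn about tool y for x-> 1 A: 3.138
turn about tool y for x-> -1 A: -0.004
```

View pics/s8.png

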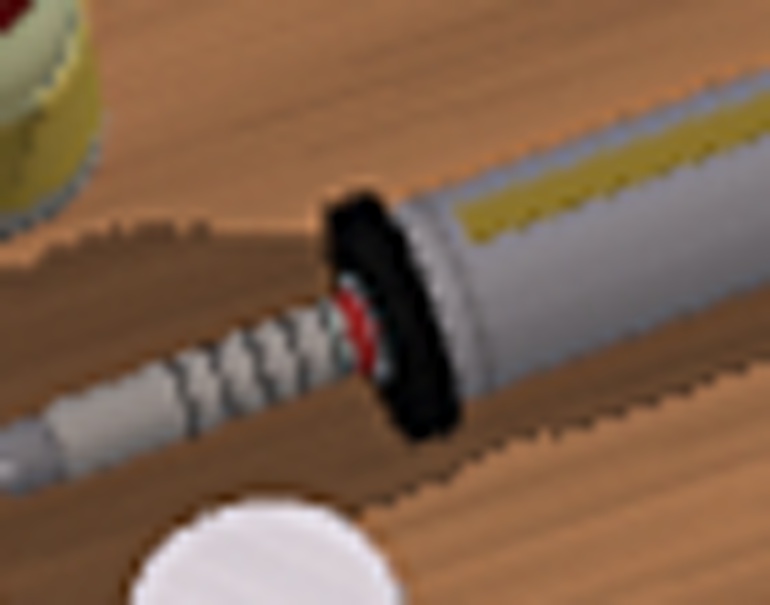

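View pics/t8.png

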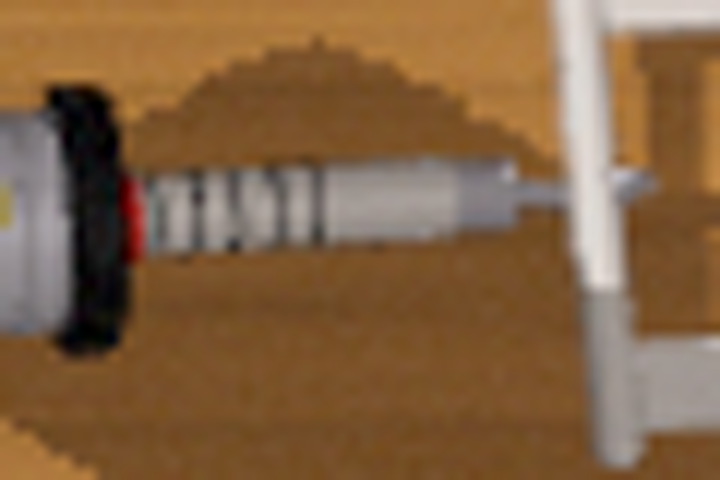

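Both views show about 6 mm of red outside the mouth (top crop x 120-147), which is half the band, so the draw is about 60 mm. Holding here.

>>> step_arm(moves=[[0,0,0,0,-1],[0,0,0,0,-1],[0,0,0,0,-1],[0,0,0,0,-1],[0,0,0,0,-1]])

```text
clock: 12.68
eef_pos: [573.5, 102.5, 27.7]
tool_rot: [-0.509, 0.514, -0.487, 0.489]
force: [1.1, -14.2, 3.3]
width: 12.2
```

>>> step_arm(moves=[[0,0,0,0,-1],[0,0,0,0,-1],[0,0,0,0,-1],[0,0,0,0,-1],[0,0,0,0,-1]])

```text
clock: 13.3
eef_pos: [573.4, 102.5, 27.7]
tool_rot: [-0.509, 0.514, -0.487, 0.489]
force: [1.7, -13.8, 3.5]
width: 12.1
```

>>> step_arm(moves=[[0,0,0,0,-1],[0,0,0,0,-1],[0,0,0,0,-1],[0,0,0,0,-1],[0,0,0,0,-1]])

```text
clock: 13.92
eef_pos: [573.4, 102.5, 27.7]
tool_rot: [-0.509, 0.514, -0.487, 0.489]
force: [0.8, -14.6, 2.9]
width: 12.3
```

Run:
```python
from h import *
a=cams.camera("top")
info()
crop(a,370,160,430,200,12,"pics/t9.png")
```

```text
t 13.975 p [573.5 102.5  27.7] F [  2.3 -13.9   2.4] w 12.1
[[ 0.046 -0.002  0.999]
 [-0.999 -0.007  0.046]
 [ 0.006 -1.    -0.002]]
turn about tool y for x-> 1 A: 3.138
turn about tool y for x-> -1 A: -0.004
```

View pics/t9.png

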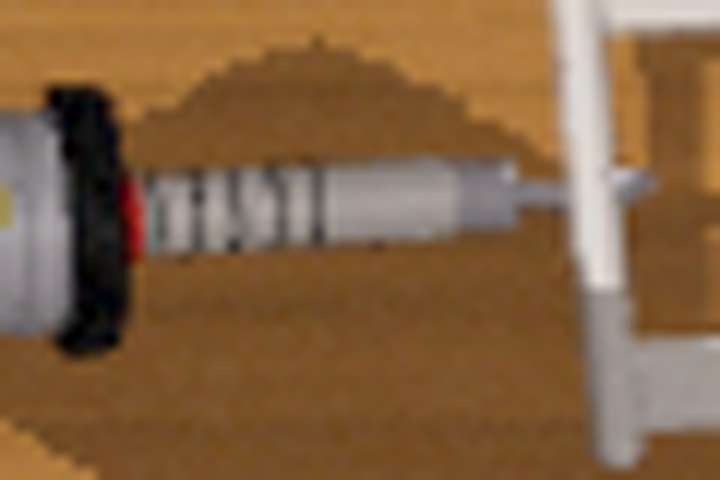

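Check the amount of red more carefully, because the force and the picture differ slightly.

Run:
```python
from h import *
b=cams.camera("scene");a=cams.camera("top")
cv2.imwrite("pics/sraw.png",b[:,:,::-1]);cv2.imwrite("pics/traw.png",a[:,:,::-1])
for n,im,box in(("scene",b,(262,228,282,250)),("top",a,(374,168,392,186))):
    x0,y0,x1,y1=box
    # axis from bar: use point on axis with z=45 surface
    for s in (110,114,120,126):
        p=np.array([589.8,-253.0,35])+A*s
        o=cams.calibration(n)["world_from_camera"][:3,3]; v=o-p; v-=A*np.dot(v,A); v/=np.linalg.norm(v)
        print(n,s,proj(n,p+10*v).round(1).tolist(),end=' ')
    print()
    r=im[y0:y1,x0:x1].astype(int);w=r[:,:,0]-(r[:,:,1]+r[:,:,2])/2
    for j in range(y1-y0):
        if w[j].max()>35 and n!="scene" or (n=="scene" and w[j].max()>60): print(y0+j,[int(q) for q in w[j]])
```

```text
scene 110 [[270.4, 240.4]] scene 114 [[271.7, 239.9]] scene 120 [[273.7, 239.2]] scene 126 [[275.7, 238.4]] 
228 [64, 65, 63, 64, 65, 65, 69, 51, 40, 21, 3, 0, 24, 48, 25, 8, 4, 0, -4, 18]
229 [64, 65, 65, 66, 65, 67, 73, 38, 2, -3, -1, -3, 0, 13, 0, -1, 1, 2, 0, 26]
230 [68, 68, 68, 69, 72, 73, 77, 38, 1, -1, -1, -1, 0, -1, 0, 3, 4, 3, 1, 3]
237 [43, 42, 43, 45, 45, 46, 32, 10, 54, 109, 64, 26, -3, -1, 0, -1, 0, 2, 3, 4]
238 [44, 47, 47, 33, 22, 13, 9, 1, 7, 80, 113, 22, -7, -3, 0, 0, 0, 0, 3, 4]
239 [34, 31, 14, 7, 7, 8, 9, 3, 0, 51, 112, 62, 25, -3, -2, 0, 0, 0, 3, 4]
240 [6, 10, 9, 9, 5, 10, 9, 9, 0, 45, 101, 69, 21, -5, -1, 0, 0, 0, 2, 2]
241 [4, 5, 10, 11, 6, 9, 11, 10, 2, 7, 68, 93, 17, -4, -1, -1, 2, 0, 2, 2]
242 [10, 6, 11, 10, 9, 6, 9, 9, 2, -3, 44, 92, 12, -3, 0, 0, 0, 1, 1, 3]
top 110 [[382.2, 177.8]] top 114 [[380.9, 177.9]] top 120 [[378.8, 178.0]] top 126 [[376.8, 178.1]] 
168 [7, -9, -2, -2, 5, 50, 79, 81, 79, 79, 78, 60, 57, 59, 60, 59, 58, 57]
169 [1, -9, -1, -1, 8, 45, 82, 82, 61, 60, 61, 61, 60, 60, 58, 57, 60, 57]
170 [3, -8, 0, 5, -1, 19, 63, 61, 61, 60, 59, 59,
[... 386 characters left out ...]
6 [2, 2, 8, 2, 0, -5, 85, 77, 9, 8, 10, 9, 4, 10, 12, 7, 10, 11]
177 [3, 2, -2, 0, 1, 1, 91, 113, 8, 8, 13, 11, 7, 11, 12, 7, 8, 10]
178 [3, 3, 6, 1, 1, 1, 49, 122, 8, 6, 11, 11, 10, 12, 12, 9, 10, 12]
179 [2, 4, 0, 2, 0, 5, 40, 117, 10, 9, 11, 11, 6, 11, 10, 9, 7, 12]
180 [5, 4, 3, 1, 3, 1, 38, 114, 9, 8, 11, 12, 6, 11, 12, 6, 20, 19]
181 [5, 1, 7, -2, 5, 0, 41, 90, 48, 43, 43, 41, 57, 57, 57, 60, 58, 62]
182 [3, 2, 0, 0, -1, 3, 26, 58, 63, 62, 61, 62, 66, 62, 62, 62, 64, 64]
183 [2, 5, 6, 4, -5, -2, 16, 62, 60, 59, 60, 60, 60, 61, 60, 61, 62, 61]
184 [4, 3, -3, -3, 6, 4, 22, 60, 60, 59, 61, 58, 57, 60, 58, 63, 61, 58]
185 [4, 1, -1, -5, 3, 5, 14, 56, 56, 55, 60, 55, 56, 53, 56, 55, 57, 53]
```

Both views agree on a draw of about 60-61 mm, held for about 2 s. Now easing back.

>>> step_arm(moves=[[1,0,0,0,-1],[2,0,0,0,-1],[2,0,0,0,-1],[2,0,0,0,-1],[2,0,0,0,-1]])

```text
clock: 14.7
eef_pos: [573.9, 94.3, 27.8]
tool_rot: [-0.51, 0.513, -0.487, 0.489]
force: [1.2, -13.1, 2.7]
width: 11.9
```

>>> step_arm(moves=[[2,0,0,0,-1],[2,0,0,0,-1],[2,0,0,0,-1],[2,0,0,0,-1],[2,0,0,0,-1]])

```text
clock: 15.32
eef_pos: [574.4, 85.4, 27.9]
tool_rot: [-0.51, 0.513, -0.487, 0.489]
force: [1.9, -11.3, 3.3]
width: 12.0
```

>>> step_arm(moves=[[2,0,0,0,-1],[2,0,0,0,-1],[2,0,0,0,-1],[2,0,0,0,-1],[2,0,0,0,-1]])

```text
clock: 15.95
eef_pos: [574.8, 76.5, 27.9]
tool_rot: [-0.511, 0.513, -0.487, 0.488]
force: [0.5, -8.8, 2.4]
width: 12.0
```

>>> step_arm(moves=[[2,0,0,0,-1],[2,0,0,0,-1],[2,0,0,0,-1],[2,0,0,0,-1],[2,0,0,0,-1]])

```text
clock: 16.58
eef_pos: [575.3, 67.6, 28.0]
tool_rot: [-0.511, 0.513, -0.487, 0.488]
force: [0.9, -7.2, 1.7]
width: 11.9
```

>>> step_arm(moves=[[2,0,0,0,-1],[2,0,0,0,-1],[2,0,0,0,-1],[2,0,0,0,-1],[2,0,0,0,-1]])

```text
clock: 17.2
eef_pos: [575.8, 58.6, 28.0]
tool_rot: [-0.512, 0.512, -0.487, 0.488]
force: [0.8, -5.5, 1.7]
width: 11.6
```

>>> step_arm(moves=[[2,0,0,0,-1],[2,0,0,0,-1],[2,0,0,0,-1],[2,0,0,0,-1],[2,0,0,0,-1]])

```text
clock: 17.82
eef_pos: [576.3, 49.5, 28.1]
tool_rot: [0.512, -0.512, 0.487, -0.487]
force: [0.3, -3.5, 2.7]
width: 11.9
```

Run:
```python
from h import *
a=cams.camera("top")
info()
crop(a,340,130,480,230,5,"pics/t10.png")
```

```text
t 17.875 p [576.4  49.1  28.1] F [ 0.1 -2.7  1.4] w 12.0
[[ 0.05   0.     0.999]
 [-0.999  0.     0.05 ]
 [-0.    -1.     0.   ]]
turn about tool y for x-> 1 A: 3.141
turn about tool y for x-> -1 A: -0.0
```

View pics/t10.png

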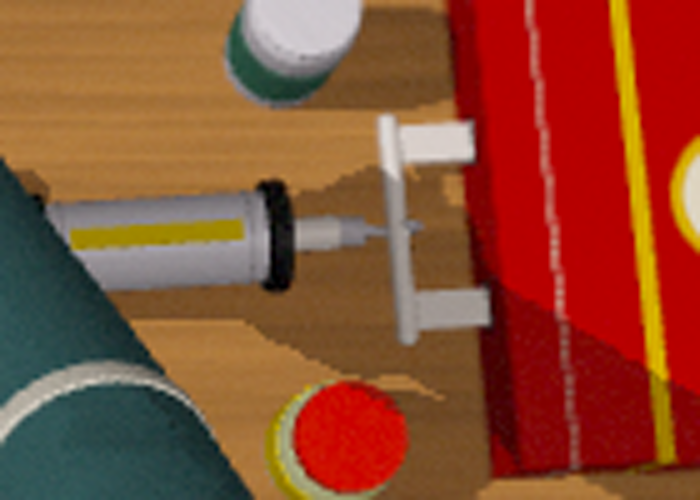

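Bar still at (397,230), with about 6 mm of stretch left. I'll continue to zero and on towards home.

>>> step_arm(moves=[[2,0,0,0,-1],[2,0,0,0,-1],[2,0,0,0,-1],[2,0,0,0,-1],[2,0,0,0,-1]])

```text
clock: 18.5
eef_pos: [576.8, 40.4, 28.2]
tool_rot: [0.513, -0.512, 0.487, -0.487]
force: [-0.4, 1.2, 2.3]
width: 11.9
```

>>> step_arm(moves=[[2,0,0,0,-1],[2,0,0,0,-1],[2,0,0,0,-1],[2,0,0,0,-1],[2,0,0,0,-1]])

```text
clock: 19.12
eef_pos: [577.3, 29.1, 28.1]
tool_rot: [-0.512, 0.512, -0.487, 0.487]
force: [1.2, 2.1, 1.6]
width: 12.1
```

>>> step_arm(moves=[[2,0,0,0,-1],[2,0,0,0,-1],[2,0,0,0,-1],[2,0,0,0,-1],[2,0,0,0,-1]])

```text
clock: 19.75
eef_pos: [577.9, 19.1, 28.1]
tool_rot: [0.512, -0.512, 0.487, -0.487]
force: [0.1, 1.1, 2.7]
width: 11.7
```

Run:
```python
from h import *
a=cams.camera("top")
info()
crop(a,340,130,480,230,5,"pics/t11.png")
```

```text
t 19.8 p [577.8  18.7  28.1] F [0.8 0.9 2.2] w 11.8
[[ 0.049 -0.     0.999]
 [-0.999 -0.     0.049]
 [ 0.    -1.    -0.   ]]
turn about tool y for x-> 1 A: 3.141
turn about tool y for x-> -1 A: -0.001
```

View pics/t11.png

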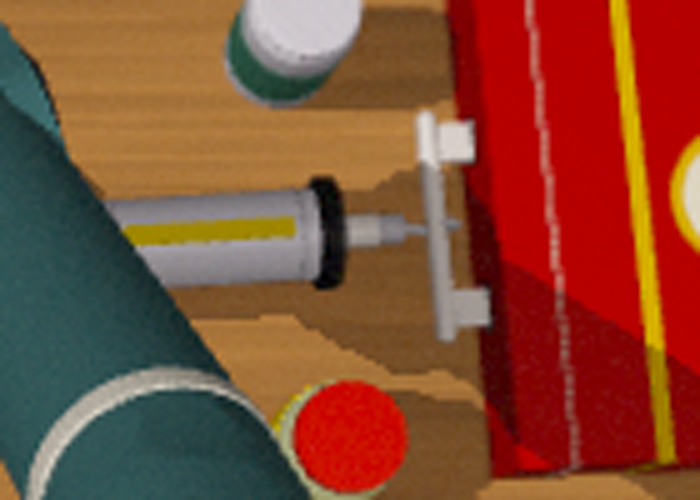

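The scale is back at zero and the handle at its starting point (bar at (435,225)). The pushing force is 1-2 N. I'll keep pushing slowly until it stops.

>>> step_arm(moves=[[2,0,0,0,-1],[1,0,0,0,-1],[1,0,0,0,-1],[1,0,0,0,-1],[1,0,0,0,-1]])

```text
clock: 20.42
eef_pos: [578.1, 13.2, 28.1]
tool_rot: [-0.512, 0.512, -0.487, 0.487]
force: [0.3, 1.5, 1.9]
width: 11.9
```

>>> step_arm(moves=[[1,0,0,0,-1],[1,0,0,0,-1],[1,0,0,0,-1],[0.5,0,0,0,-1],[0.5,0,0,0,-1]])

```text
clock: 21.05
eef_pos: [578.2, 12.1, 28.2]
tool_rot: [0.514, -0.512, 0.488, -0.486]
force: [-0.2, 7.3, 2.2]
width: 11.8
```

Run:
```python
from h import *
a=cams.camera("top")
info()
crop(a,400,140,460,210,8,"pics/t12.png")
```

```text
t 21.1 p [578.2  12.1  28.2] F [0.2 7.9 2.5] w 11.9
[[ 0.052  0.     0.999]
 [-0.999  0.003  0.052]
 [-0.003 -1.     0.   ]]
turn about tool y for x-> 1 A: -3.14
turn about tool y for x-> -1 A: 0.002
```

View pics/t12.png

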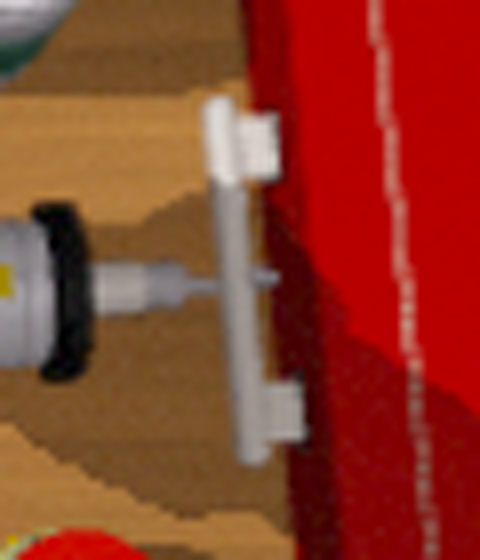

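The reaction jumped to about 8 N with the TCP stopped at 12.1, and in the picture the strap shows about 14 mm between bar and carton. The handle is home. I'll relax most of the push, open halfway and lift straight out.

>>> step_arm(moves=[[-1,0,0,0,-1],[-1,0,0,0,-1],[-0.5,0,0,0,-1],[0,0,0,0,-1],[0,0,0,0,-1]])

```text
clock: 21.72
eef_pos: [578.2, 12.2, 28.1]
tool_rot: [0.513, -0.512, 0.487, -0.487]
force: [0.6, 5.1, 2.0]
width: 11.8
```

>>> step_arm(moves=[[0,0,0,0,-0.5],[0,0,0,0,-0.3],[0,0,0,0,0],[0,0,0,0,0.2],[0,0,0,0,0.2]])

```text
clock: 22.35
eef_pos: [578.1, 11.6, 28.1]
tool_rot: [-0.512, 0.512, -0.487, 0.487]
force: [-0.5, 0.8, 0.4]
width: 51.1
```

Run:
```python
from h import *
a=cams.camera("top");b=cams.camera("scene")
info()
crop(a,400,140,460,210,8,"pics/t13.png");crop(b,230,170,350,260,6,"pics/s13.png")
```

```text
t 22.45 p [578.1  11.7  28.1] F [ 0.3 -0.2  0.1] w 51.3
[[ 0.05  -0.     0.999]
 [-0.999 -0.     0.05 ]
 [ 0.    -1.    -0.   ]]
turn about tool y for x-> 1 A: 3.141
turn about tool y for x-> -1 A: -0.0
```

View pics/t13.png

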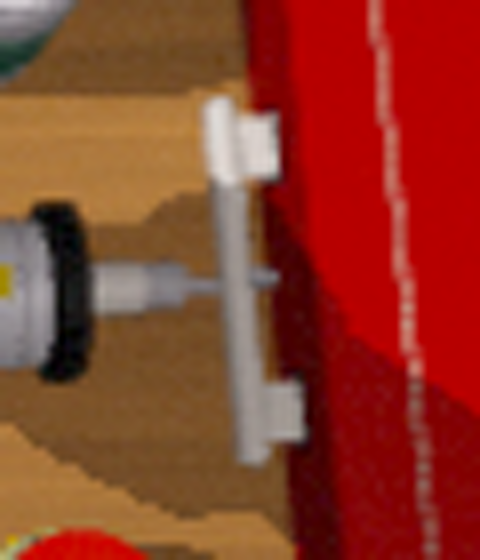

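View pics/s13.png

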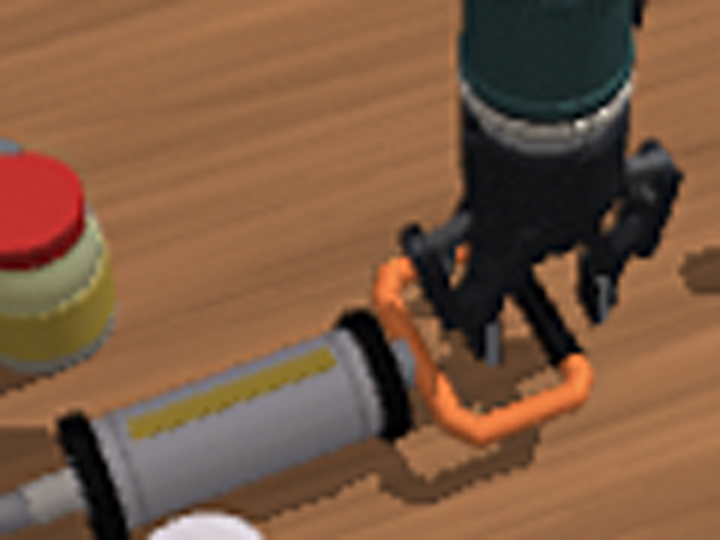

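The fingers are clear on both sides of the bar, and the handle has not moved. Bar to face measures about 19-21 mm, against 20 for home. Lifting.

>>> step_arm(moves=[[0,-8,0,0,0.2],[0,-15,0,0,0.2],[0,-25,0,0,0.2],[0,-40,0,0,0.2],[0,-40,0,0,0.2]])

```text
clock: 23.08
eef_pos: [578.2, 11.8, 158.4]
tool_rot: [0.513, -0.512, 0.487, -0.488]
force: [1.3, 0.4, 0.5]
width: 51.1
```

>>> step_arm(moves=[[0,-30,-30,0,0.2],[0,0,-40,0,0.2],[0,0,-30,0,0.2],[0,0,0,0,0.2],[0,0,0,0,0.2]])

```text
clock: 23.7
eef_pos: [479.4, 6.8, 187.2]
tool_rot: [0.513, -0.512, 0.487, -0.488]
force: [0.0, -0.1, 0.3]
width: 51.3
```

Run:
```python
from h import *
a=cams.camera("top");b=cams.camera("scene")
info()
crop(a,290,100,540,260,3,"pics/t14.png");cv2.imwrite("pics/s14.png",b[:,:,::-1])
```

```text
t 23.8 p [479.4   6.9 186.6] F [ 0.4 -0.2  0.1] w 51.3
[[ 0.05   0.001  0.999]
 [-0.999  0.     0.05 ]
 [-0.    -1.     0.001]]
turn about tool y for x-> 1 A: 3.141
turn about tool y for x-> -1 A: -0.0
```

View pics/t14.png

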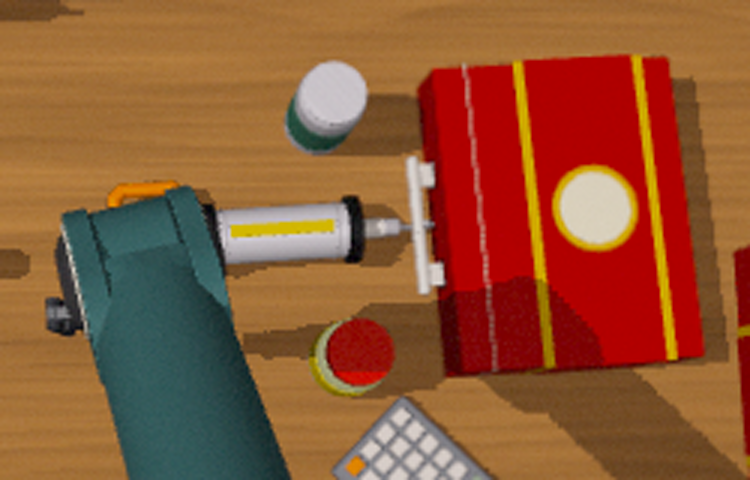

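View pics/s14.png

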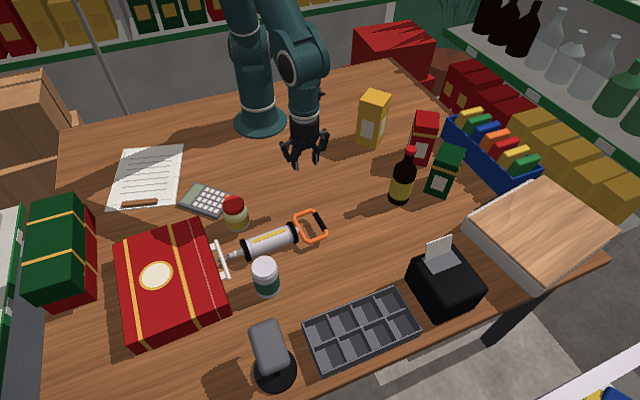

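The arm is clear, the handle home at (418,225), the scale at zero, and all the other goods are where they stood. Handing in.

Run:
```python
from plant import ticket
print(ticket.job_done())
```

```text
the job is handed in; nothing more can be done
None
```

The proof test is done and the job was handed in at about 24 s, with no verdict reported.

- **Pull:** I drew the scale out by the orange grip. The handle came out about 23 mm to its stop, then the spring stretched. I stopped with about half the red band showing and held about 2 s without moving. Both views put the draw at about 60–61 mm.
- **Return:** I eased the scale back to zero at about 16 mm/s while still holding the grip. I then pushed the handle in until it stopped dead, with the reaction rising from about 1.5 N to 8 N.
- **Last checks:** After release, the handle's bar was about 19–21 mm from the carton's face, against 20 mm for fully home. The scale was at zero, the arm was clear, and the other goods looked undisturbed.

Two readings did not quite agree:
- **Wrist force:** during the hold it read about 14 N, noisy by about 0.5 N, which would mean 54–56 mm of draw. That is still within the 13.6–16.3 N band, though near its lower edge. I went by the pictures.
- **Jaw opening:** it read 12 mm on the 16 mm bar, but the grip never slipped.

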